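Refit the upper burr and lock the collar of the coffee grinder

ROBOT

A 7-joint arm with a two-finger parallel gripper is mounted at the origin on a cart in front of the work surface, level with it; the furniture and walls round the work are solid. World frame = base frame: x ahead of the robot, y to its left, z up, the work surface at z = 0. Lengths are in m, angles in rad, forces in N, time in s.
With the tool pointing down it reaches from about 0.4 to 0.85 m from the base axis. Payload 10.4 kg.
Tool frame: the origin (TCP) lies between the finger pads; the fingertips stand 22 mm ahead of it and the grasp point (between the pads) lies 3 mm ahead of it; z points along the fingers, y is the direction in which the jaws open and shut (so a half turn about z gives the same grasp; the last joint's range is limited). The gripper opens to 87 mm and grips with 3 to 60 N. Pads are 19 mm wide; open, the fingers measure 117 mm over their backs; the gripper's body (75 mm by 190 mm) begins 51 mm behind the grasp point.
Start: joints at [1.302, 0.332, -0.065, 1.46, 0.022, 1.35, -0.088], TCP at [0.152, -0.606, 0.245] pointing down, gripper open.
Joint ranges: [-2.6, 2.6], [-0.5, 2.12], [-1.47, 1.34], [0.16, 2.42], [-1.27, 4.41], [0.06, 2.06], [-2.6, 2.6]. Speed limits (rad/s): [2.22, 2.22, 2.79, 2.79, 3.14, 3.14, 3.14].

INTERFACE

Orientations are given as a unit quaternion [x, y, z, w].
In Python, from cell import robot, eyes gives the robot as it stands.
- The arm moves only by the tool apply_moves, never from a script. Its argument "deltas" is a list of rows, each an object with "dp": the shift along the tool's x, y, z in m, a list of three; "roll": the turn about the tool's z in degrees; "grip": the gripper command: -1 is fully open, 1 is shut, values between are in proportion. In form: [{"dp": [x, y, z], "roll": roll, "grip": grip}, ...]. A call has 1 to 5 rows; each row shifts and turns the commanded pose from where the row before left it, along the tool's axes as they then stand; what a row does not reach is not made up. A row lasts 1/12 s, in which the tool goes at most 41.7 mm and 7.16 degrees, less where a joint would pass 70% of its speed; a pose out of reach is approached as far as the arm can. A call is refused whole if a number of a shift passes 0.0417 or a number of a turn 7.16, either way. A call with a gripper value outside its range is refused whole. The fingers move at their own pace and stop on an object; "squeeze" is the grip in N (left out, the last holds). Time passes only in rows, so rows that do not move let the fingers close. It gives the time, the measured TCP pose, the force and the opening at its end, in the units of the state.
- robot.sense(): the state, without advancing time (a new reading comes with each control period).
- eyes.capture(name): name is "scene" or "top" or "wrist"; returns the picture (400x640x3 uint8, blue, green, red); there is no depth.
- eyes.get_calibration(name): a dict with "K" (3x3 intrinsics, pixels), "R" (3x3) and "t" (3): a world point X has camera coordinates R X + t. Camera axes: x right, y down, z forward; pixel columns grow to the right and rows downward; lengths in m; the calibration is good to about 2 mm. A picture is of the moment at which its call begins: read the wrist's pose just before it. get_calibration takes no time and is no camera call; for the wrist camera it gives the pose at the moment of the call.
- robot.job_done(): hands the job in, once; it reports no verdict.
The state is a dict: "time_s": time; "q": joint angles; "qvel": joint speeds; "effort": joint torques, N m; "ee_pos": TCP position; "tcp_rot": TCP orientation; "force": force on the tool from outside, world axes, zero at the start; "wrist_torque": the same for the moment, N m; "width": finger opening in m.
Only numpy, scipy, OpenCV 4.12 (cv2) and the standard library are available. Lean on these libraries where they do the work, as an engineer would, in place of code of your own. Each camera call takes 0.05 s, during which the arm holds its last target. There are 200 camera calls.

TASK

The coffee grinder has been cleaned and its upper burr has to go back in. Pick up the brass burr carrier by its orange handle, lower it (do not drop it) over the grinder's two locating pins until it sits flush on its seat, then turn the grinder's lock collar clockwise by its orange tab, all the way home to the red locked mark, and let go. Leave the mug, the canister, the little jars and the teaspoon where they stand.

Things in the scene. Friction and masses are not known exactly. Their poses are not given: they have to be found in the camera images.
- grinder: Coffee grinder, hopper off, fixed to the worktop: aluminium body 146 x 142 mm, black round neck of diameter 156 mm on top, drawer and dial on its front (own -x side). Origin under its centre on the worktop, z up. The neck's flat top, 150 mm up, is the seat: a ring of inner radius 28 mm round a throat 20 mm deep. Locating pins stand on it at y = +36 and -36 mm.
- grinder_seat (a point): Centre of the grinder's seat, at the height of the seat's surface, 150 mm above the worktop; axes parallel to the grinder's.
- carrier: Loose upper burr carrier, 0.25 kg. Origin under the centre of its steel burr ring (radius 24 mm, 12 mm deep) on which it stands, z up. Above the ring a brass flange, 8 mm thick, underside at z = 12 mm, with two ears 26 mm wide reaching to y = +-54 mm; a hole of diameter 11.5 mm at y = +-36 mm in each ear takes a pin. Fits either way round (half a turn is the same).
- carrier_seat (a point): Centre of the underside of the brass flange (12 mm above the carrier's origin); it coincides with grinder_seat when the carrier is fully seated.
- carrier_handle (a point): Centre of the orange lifting handle, 54 mm above the carrier's origin: a bar along the carrier's y axis over its centre, 58 mm long, 10 mm wide in x, 13 mm high, on steel posts at y = +-22 mm; 27 mm free height between flange and bar. Pinch it across x from above.
- lock_collar (a joint): Captive lock collar round the seat: knurled ring, radii 57 and 68 mm, top 16 mm above the seat, turning about the vertical through grinder_seat. 0 = open, tab at the white mark right of the grinder's front; grows clockwise from above; 1.05 rad = locked, end stop, tab at the red mark left of the front. Its inner lugs close over the seated ears; below 0.3 rad the way is free.
- lock_tab (a point): Grip point on the collar's upright orange tab with a white line: 12 mm thick along the turning direction, 30 mm long radially, from 6 to 46 mm above the seat. The point lies 34 mm above the seat, 83 mm from the axis, at 210 degrees minus the joint value from the grinder's +x towards +y. Its frame turns with the collar, parallel to the grinder's at joint 0.
- locked_mark (a point): Red mark on the edge of the grinder's neck, 150 mm up, 78 mm from the axis, at 150 degrees in the grinder's frame.
- coffee_mug: Bystander: green and white mug, 99 mm high; origin under it.
- canister: Bystander: white round canister with a wooden lid, diameter 82 mm, 110 mm high; origin under it.
- blue_jar: Bystander: small glass jar with a blue band, diameter 46 mm, 40 mm high; origin under it.
- green_jar: Bystander: small glass jar with a green band, diameter 46 mm, 40 mm high; origin under it.
- red_jar: Bystander: small glass jar with a red band, diameter 46 mm, 40 mm high; origin under it.
- teaspoon: Bystander: steel teaspoon, 130 mm long, lying on the worktop.
- pin_left (a point): Tip of the steel locating pin at the grinder's +y side: 8 mm diameter, 14 mm high above the seat, its top 5 mm tapered to 3 mm; 36 mm from the seat's centre. The other pin stands at the grinder's y = -36 mm.

How it is judged:
On the way, in this order (a step that is already met when the one before it is completed fails the run):
1. the carrier sits flush on the seat over both pins, the collar not yet locked (horizontal distance between carrier_seat and grinder_seat below 0.004 m and z of carrier_seat in the frame of grinder_seat below 0.002 m and angle between the y axis of carrier and the y axis of grinder, either way round below 0.1 rad and value of joint lock_collar below 0.9 rad), for 0.2 s.
2. the collar is turned home to the locked mark with the carrier under it (value of joint lock_collar above 0.99 rad and z of carrier_seat in the frame of grinder_seat below 0.002 m), for 0.2 s.
At the end, for the whole second after the job is handed in: The carrier rests on the seat: flange within 2 mm of flush, within 4 mm of centre, ears within 0.1 rad of the pins' line, upright within 0.05 rad, at rest; the collar stands at the locked mark (joint over 0.99 rad of 1.05) (all of step 2 and horizontal distance between carrier_seat and grinder_seat below 0.004 m and angle between the y axis of carrier and the y axis of grinder, either way round below 0.1 rad and angle between carrier's own z axis and vertical below 0.05 rad and linear speed of carrier below 0.02 m/s); the robot touches nothing.
It fails at once if the carrier is dropped onto the grinder (faster than 0.5 m/s close over the seat) (horizontal distance between carrier_seat and grinder_seat below 0.03 m and z of carrier_seat in the frame of grinder_seat below 0.04 m and linear speed of carrier above 0.5 m/s).
It fails at once if the mug, the canister, a little jar or the teaspoon is moved by more than 30 mm (distance of any of coffee_mug, canister, blue_jar, green_jar, red_jar, teaspoon from where it was at the start of the episode above 0.03 m).
It also fails if it takes over 64 s, if anything falls off the work surface, if the arm or the gripper's body presses on something with over 40 N, if the wrist force passes 120 N, or if a joint passes its speed limit or range.

## Working session

There is one attempt and no reset: what is moved stays moved. The work goes in short steps, Python scripts to look and compute and a tool call to move; the robot and the scene stay as the last step left them, time stands still between calls to the robot, and variables do not carry over. Pictures are saved under pics/ and viewed, about 8 in all and at most 12, crops included, and the job is handed in when it is done.

Besides the shell and the picture viewer there is one more tool, called after ">>>" by a JSON object that holds its "op" and its "data". apply_moves: Moves the arm, as the interface text tells. Its arguments: {"type":"object","properties":{"deltas":{"type":"array","items":{"type":"object","properties":{"dp":{"type":"array","items":{"type":"number"}},"roll":{"type":"number"},"grip":{"type":"number"}}}},"squeeze":{"type":"number"}},"required":["deltas"]}

```bash
ls; mkdir -p pics
python3 - <<'E'
from cell import robot, eyes
import cv2,numpy as np
s=robot.sense(); print({k:np.round(v,3).tolist() for k,v in s.items()})
for n in("scene","top"):
    im=eyes.capture(n); cv2.imwrite(f"pics/{n}0.png",im)
    c=eyes.get_calibration(n); print(n,{k:np.round(v,4).tolist() for k,v in c.items()})
a=cv2.imread("pics/scene0.png");b=cv2.imread("pics/top0.png")
E
```

```text
pics
{'time_s': 0.0, 'q': [1.302, 0.333, -0.065, 1.461, 0.022, 1.35, -0.089], 'qvel': [0.001, 0.001, -0.002, 0.0, -0.0, -0.0, -0.003], 'effort': [0.0, -62.326, 0.025, -38.989, -0.061, 0.04, 0.0], 'ee_pos': [0.152, -0.606, 0.244], 'tcp_rot': [0.992, 0.123, -0.0, -0.001], 'force': [0.178, -0.047, 0.171], 'wrist_torque': [0.013, -0.026, -0.054], 'width': 0.087}
scene {'K': [[381.5423, 0.0, 317.744], [0.0, 381.5423, 201.9918], [0.0, 0.0, 1.0]], 'R': [[-0.5128, -0.8585, 0.001], [-0.6487, 0.3867, -0.6555], [0.5623, -0.3368, -0.7552]], 't': [0.4626, 0.383, 0.7002]}
top {'K': [[411.0803, 0.0, 332.8457], [0.0, 411.0803, 201.3874], [0.0, 0.0, 1.0]], 'R': [[-0.0293, -0.9995, 0.0118], [-0.9964, 0.0283, -0.0801], [0.0797, -0.0142, -0.9967]], 't': [0.2047, 0.5651, 1.2226]}
```

View pics/scene0.png

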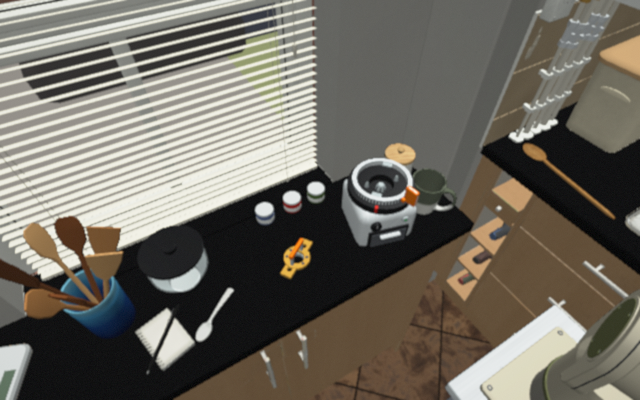

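View pics/top0.png

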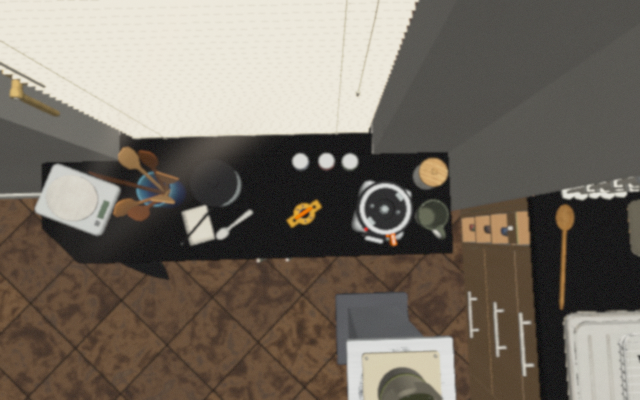

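Scene view: carrier at ~(297,257), grinder neck centre ~(381,185), tab ~(411,197). Top view: carrier ~(304,213), neck ~(384,208), tab ~(393,239), with the mug and canister right of the grinder and the jars behind the carrier.

```bash
cat > h.py <<'E'
import numpy as np,cv2
from cell import robot,eyes
def ray(c,uv):
    d=np.linalg.inv(c["K"])@np.array([uv[0],uv[1],1.]);R=np.array(c["R"]);return -R.T@np.array(c["t"]),R.T@d
def onz(c,uv,z):
    o,d=ray(c,uv);return o+d*(z-o[2])/d[2]
def tri(a,ua,b,ub):
    o1,d1=ray(a,ua);o2,d2=ray(b,ub);s=np.linalg.lstsq(np.c_[d1,-d2],o2-o1,rcond=None)[0]
    p,q=o1+s[0]*d1,o2+s[1]*d2;return (p+q)/2,np.linalg.norm(p-q)
def proj(c,X):
    p=np.array(c["K"])@(np.array(c["R"])@X+np.array(c["t"]));return p[:2]/p[2]
def blobs(im,lo,hi,mn=8):
    m=cv2.inRange(cv2.cvtColor(im,cv2.COLOR_BGR2HSV),np.array(lo),np.array(hi))
    n,l,st,ce=cv2.connectedComponentsWithStats(m)
    out=[]
    for i in range(1,n):
        if st[i,4]>=mn:
            p=np.argwhere(l==i)[:,::-1].astype(np.float32)
            out.append((ce[i],st[i,4],cv2.minAreaRect(p)))
    return out
E
python3 - <<'E'
from h import *
rois={"scene":(240,130,470,290),"top":(260,140,470,260)}
crops=[]
for n in rois:
    im=cv2.imread(f"pics/{n}0.png");x0,y0,x1,y1=rois[n];cr=im[y0:y1,x0:x1]
    c=eyes.get_calibration(n)
    for name,lo,hi in(("orange",(4,180,150),(14,255,255)),("brass",(15,120,120),(28,255,255)),("red",(0,150,100),(3,255,255)),("red2",(172,150,100),(180,255,255))):
        for ce,a,r in blobs(cr,lo,hi,3):
            print(n,name,(ce+[x0,y0]).round(1),a,np.round(r[1],1),round(r[2]),[onz(c,ce+[x0,y0],z)[:2].round(3).tolist() for z in(0.02,.054,.184)])
    crops.append(cv2.resize(cr,(690,int(690*cr.shape[0]/cr.shape[1])),interpolation=cv2.INTER_CUBIC))
cv2.imwrite("pics/c.png",cv2.resize(np.vstack(crops),None,fx=.68,fy=.68))
E
```

```text
scene orange [412.1 192. ] 27 [13.9  3.8] 23 [[0.558, -0.091], [0.537, -0.065], [0.457, 0.034]]
scene orange [403.8 199.1] 12 [2.7 4. ] 63 [[0.549, -0.055], [0.529, -0.031], [0.451, 0.061]]
scene orange [298.4 240.7] 12 [1.4 8.5] 45 [[0.575, 0.25], [0.553, 0.26], [0.471, 0.301]]
scene orange [295.7 250.3] 33 [ 3.1 20.7] 40 [[0.554, 0.269], [0.533, 0.279], [0.454, 0.316]]
scene brass [295.8 258.1] 532 [24.4 44. ] 51 [[0.534, 0.279], [0.515, 0.288], [0.439, 0.324]]
scene red [291.7 206. ] 20 [ 2.6 12. ] 85 [[0.68, 0.212], [0.654, 0.224], [0.553, 0.271]]
scene red [375.8 208. ] 22 [3.6 7.2] 27 [[0.562, 0.027], [0.541, 0.048], [0.461, 0.126]]
top orange [302.2 211.2] 5 [0.7 2.8] 45 [[0.544, 0.282], [0.542, 0.28], [0.534, 0.272]]
top orange [303.9 213.7] 9 [1.1 6.7] 56 [[0.536, 0.277], [0.534, 0.275], [0.528, 0.267]]
top orange [388.7 236.2] 12 [4. 4.] 90 [[0.461, 0.023], [0.461, 0.028], [0.462, 0.047]]
top orange [391.2 242.5] 4 [3.2 0.6] 72 [[0.442, 0.016], [0.443, 0.021], [0.446, 0.041]]
top orange [395.7 243. ] 3 [0.4 2.2] 27 [[0.44, 0.003], [0.441, 0.008], [0.444, 0.03]]
top brass [436.7 161.6] 69 [19.7  5.2] 22 [[0.684, -0.133], [0.678, -0.124], [0.656, -0.088]]
top brass [426.9 165.5] 8 [3.6 2.2] 27 [[0.673, -0.103], [0.667, -0.094], [0.646, -0.062]]
top brass [434.6 170.1] 34 [6.7 6.3] 27 [[0.658, -0.125], [0.653, -0.116], [0.633, -0.082]]
top brass [424.7 170.3] 6 [1. 3.] 90 [[0.658, -0.095], [0.653, -0.087], [0.634, -0.055]]
top brass [424.6 179.8] 13 [5.7 2.1] 45 [[0.629, -0.093], [0.625, -0.085], [0.608, -0.054]]
top brass [432.8 183.5] 18 [9.2 1.9] 16 [[0.617, -0.118], [0.613, -0.109], [0.598, -0.075]]
top brass [303.6 213.2] 468 [20.5 36.1] 45 [[0.538, 0.278], [0.536, 0.276], [0.529, 0.268]]
top red [365.7 228.6] 7 [2.8 1.4] 45 [[0.486, 0.092], [0.485, 0.095], [0.484, 0.107]]
```

View pics/c.png

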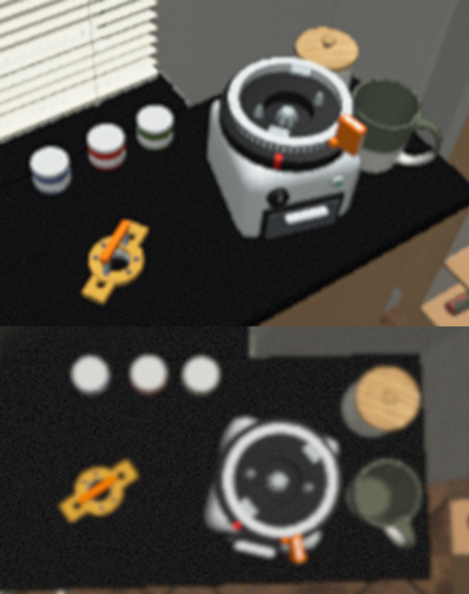

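The carrier is near (0.536, 0.277), with its y axis at about -54°. The grinder is near (0.53, 0.04). I'll swing the arm across low-radius (clear of the wall end at right) and take wrist pictures.

>>> {"op": "apply_moves", "data": {"deltas": [{"dp": [0.024,-0.029,-0.006],"roll": 0,"grip": -1},{"dp": [0.024,-0.029,-0.006],"roll": 0,"grip": -1},{"dp": [0.024,-0.029,-0.006],"roll": 0,"grip": -1},{"dp": [0.024,-0.029,-0.006],"roll": 0,"grip": -1},{"dp": [0.024,-0.029,-0.006],"roll": 0,"grip": -1}]}}

```text
time_s: 0.52
ee_pos: [0.2336, -0.4345, 0.2744]
tcp_rot: [0.992, 0.123, -0.0, -0.0]
force: [0.7, -0.5, 0.2]
width: 0.0872
```

>>> {"op": "apply_moves", "data": {"deltas": [{"dp": [0.024,-0.029,-0.006],"roll": 0,"grip": -1},{"dp": [0.024,-0.029,-0.006],"roll": 0,"grip": -1},{"dp": [0.024,-0.029,-0.006],"roll": 0,"grip": -1},{"dp": [0.024,-0.029,-0.006],"roll": 0,"grip": -1},{"dp": [0.024,-0.029,-0.006],"roll": 0,"grip": -1}]}}

```text
time_s: 0.93
ee_pos: [0.3146, -0.2646, 0.3046]
tcp_rot: [0.992, 0.123, -0.0, 0.0]
force: [0.3, -0.6, -0.1]
width: 0.087
```

>>> {"op": "apply_moves", "data": {"deltas": [{"dp": [0.024,-0.029,-0.006],"roll": 0,"grip": -1},{"dp": [0.024,-0.029,-0.006],"roll": 0,"grip": -1},{"dp": [0.024,-0.029,-0.006],"roll": 0,"grip": -1},{"dp": [0.024,-0.029,-0.006],"roll": 0,"grip": -1},{"dp": [0.024,-0.029,-0.006],"roll": 0,"grip": -1}]}}

```text
time_s: 1.35
ee_pos: [0.3956, -0.0948, 0.3347]
tcp_rot: [0.992, 0.123, -0.0, 0.0]
force: [0.7, -0.2, 0.4]
width: 0.0871
```

>>> {"op": "apply_moves", "data": {"deltas": [{"dp": [0,0,-0.01],"roll": -7,"grip": -1},{"dp": [0,0,-0.01],"roll": -7,"grip": -1},{"dp": [0,0,-0.01],"roll": -7,"grip": -1},{"dp": [0,0,-0.01],"roll": -7,"grip": -1},{"dp": [0,0,-0.01],"roll": -7,"grip": -1}]}}

```text
time_s: 1.77
ee_pos: [0.3952, -0.0966, 0.3848]
tcp_rot: [0.908, 0.418, -0.0, -0.0]
force: [0.6, 0.0, 0.4]
width: 0.0867
```

>>> {"op": "apply_moves", "data": {"deltas": [{"dp": [0,0,0],"roll": -7,"grip": -1},{"dp": [0,0,0],"roll": -7,"grip": -1},{"dp": [0,0,0],"roll": -7,"grip": -1},{"dp": [0,0,0],"roll": -7,"grip": -1},{"dp": [0,0,0],"roll": -7,"grip": -1}]}}

```text
time_s: 2.18
ee_pos: [0.3953, -0.0966, 0.3843]
tcp_rot: [0.741, 0.672, -0.0, -0.0]
force: [-0.1, 0.4, -0.1]
width: 0.087
```

>>> {"op": "apply_moves", "data": {"deltas": [{"dp": [0.02,0.0,0],"roll": 0,"grip": -1},{"dp": [0.02,0.0,0],"roll": 0,"grip": -1},{"dp": [0.02,0.0,0],"roll": 0,"grip": -1},{"dp": [0.02,0.0,0],"roll": 0,"grip": -1},{"dp": [0.02,0,0],"roll": 0,"grip": -1}]}}

```text
time_s: 2.6
ee_pos: [0.4055, 0.0038, 0.3843]
tcp_rot: [0.743, 0.67, -0.0, -0.0]
force: [0.5, -0.2, -0.0]
width: 0.0871
```

Run:
```python
from h import *
import json
c=eyes.get_calibration("wrist");im=eyes.capture("wrist");cv2.imwrite("pics/w1.png",im)
json.dump({k:np.array(v).tolist() for k,v in c.items()},open("w1.json","w"))
s=robot.sense();print(s["ee_pos"],s["tcp_rot"],s["q"]);R=np.array(c["R"]);print("cam",(-R.T@np.array(c["t"])).round(3),R.round(2).tolist(),c["K"])
for P in ([.536,.277,.05],[.52,.04,.15]): print(proj(c,np.array(P)))
```

```text
[0.40577055 0.00785856 0.38453287] [ 7.41118014e-01  6.71374713e-01  2.78814354e-04 -8.03759895e-05] [ 0.64763846 -0.19887609 -0.64423495  1.70247245 -0.11947991  1.59839099
 -0.0890839 ]
cam [0.413 0.084 0.524] [[0.99, -0.1, -0.0], [-0.1, -0.95, 0.29], [-0.03, -0.29, -0.96]] [[358.16919777   0.         314.34669263]
 [  0.         358.16919777 197.90438568]
 [  0.           0.           1.        ]]
[ 408.09189452 -106.88216689]
[423.1295453  121.46566066]
```

View pics/w1.png

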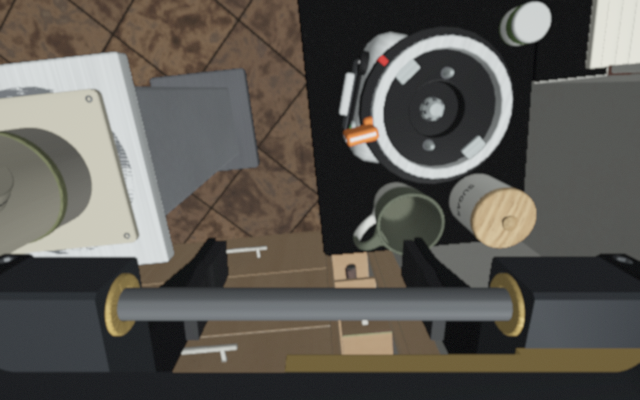

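Wrist view: the neck is clear, with pins at ~(448,73) and (428,146), the throat at (432,108), the red mark at (383,61) and the tab at (360,134).

Run:
```python
from h import *
import json
c={k:np.array(v) for k,v in json.load(open("w1.json")).items()};im=cv2.imread("pics/w1.png")
g=cv2.cvtColor(im,cv2.COLOR_BGR2GRAY)
# ring: bright low-sat connected region, outer contour
hsv=cv2.cvtColor(im,cv2.COLOR_BGR2HSV)
for th in(120,140,160):
    m=((g>th)&(hsv[...,1]<60)).astype(np.uint8);n,l,st,ce=cv2.connectedComponentsWithStats(m)
    i=max(range(1,n),key=lambda i:st[i,4] if 340<st[i,0]<400 and 15<st[i,1]<60 and st[i,2]>100 else 0)
    print("ring",th,st[i],ce[i])
    p=np.argwhere(l==i)[:,::-1]
    # world coords on collar top, fit circle by inner edge
    W=np.array([onz(c,q,.166)[:2] for q in p]);
    rr=np.hypot(*(W-[.52,.05]).T);print(W.mean(0),np.percentile(rr,[1,50,99]))
    e=cv2.fitEllipse(cv2.convexHull(p.astype(np.int32)));print(e,onz(c,e[0],.166))
for z,uv in((.160,(448,73)),(.160,(428,146))):
    x,y=uv;w=g[y-9:y+10,x-9:x+10].astype(float);t=np.clip(w-70,0,None);yy,xx=np.mgrid[-9:10,-9:10]
    p=np.array([x+(xx*t).sum()/t.sum(),y+(yy*t).sum()/t.sum()]);print("pin",p,onz(c,p,z))
for ce,a,r in blobs(im[0:200,300:540],(0,150,100),(3,255,255)):print("red",ce+[300,0],a,onz(c,ce+[300,0],.15))
for ce,a,r in blobs(im[0:200,300:540],(4,160,120),(16,255,255)):print("or",ce+[300,0],a,onz(c,ce+[300,0],.19))
cv2.imwrite("pics/w1c.png",cv2.resize(im[15:195,330:520],None,fx=3.2,fy=3.2,interpolation=cv2.INTER_CUBIC))
```

```text
ring 120 [ 372   34  141  145 5693] [442.75689443 104.33866151]
[0.53450179 0.0546513 ] [0.04086576 0.06229496 0.08020248]
((441.8843078613281, 106.4141845703125), (135.02967834472656, 149.8007354736328), 37.97794723510742) [0.53370269 0.05438071 0.166     ]
ring 140 [ 372   35  141  144 5307] [442.23120407 104.06783493]
[0.53399284 0.05496234] [0.04082687 0.06227316 0.07995977]
((441.9417419433594, 106.45096588134766), (134.17262268066406, 149.25062561035156), 38.374061584472656) [0.53375808 0.05434017 0.166     ]
ring 160 [ 373   35  139  144 4940] [442.09817814 103.72651822]
[0.53387068 0.05529293] [0.04104629 0.06237393 0.07963397]
((441.9447937011719, 106.45819854736328), (133.56788635253906, 148.4635009765625), 37.923988342285156) [0.53376103 0.05433302 0.166     ]
pin [448.42705696  72.45791139] [0.54197121 0.08502149 0.16      ]
pin [429.45784911 145.28869212] [0.52317201 0.01663164 0.16      ]
red [382.98611111  60.44444444] 72 [0.48186281 0.10282354 0.15      ]
or [360.67219917 128.19502075] 241 [0.4512416  0.04454887 0.19      ]
or [370.5        140.22222222] 18 [0.45960086 0.03258569 0.19      ]
```

View pics/w1c.png

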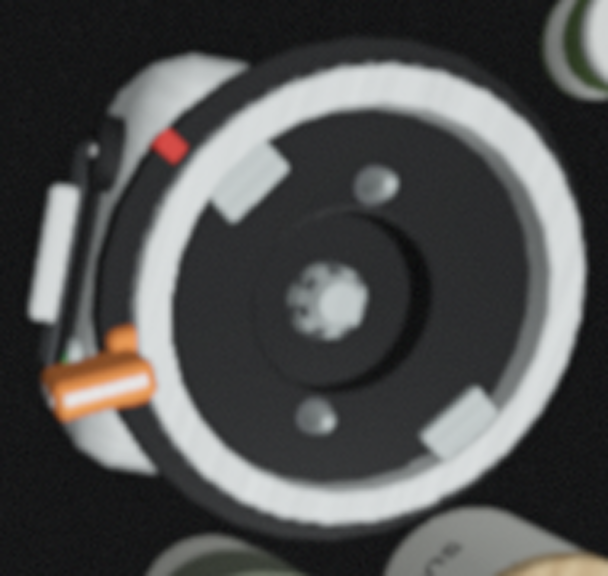

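Grinder measured: pins' midpoint is (0.533, 0.051), their spacing is 70.9 mm (72 expected) and yaw is about -15.4°. Next I'll go over the carrier.

>>> {"op": "apply_moves", "data": {"deltas": [{"dp": [0.035,0.0125,0],"roll": 0,"grip": -1},{"dp": [0.035,0.0125,0],"roll": 0,"grip": -1},{"dp": [0.035,0.0125,0],"roll": 0,"grip": -1},{"dp": [0.035,0.0125,0],"roll": 0,"grip": -1},{"dp": [0.035,0.0125,0],"roll": 0,"grip": -1}]}}

```text
time_s: 3.07
ee_pos: [0.4865, 0.1717, 0.3847]
tcp_rot: [0.743, 0.669, 0.0, 0.0]
force: [0.4, -0.4, 0.6]
width: 0.087
```

>>> {"op": "apply_moves", "data": {"deltas": [{"dp": [0.035,0.0125,0],"roll": 0,"grip": -1},{"dp": [0.035,0.0125,0],"roll": 0,"grip": -1},{"dp": [0.035,0.0125,0],"roll": 0,"grip": -1},{"dp": [0,0,0.025],"roll": -7,"grip": -1},{"dp": [0,0,0.025],"roll": -7,"grip": -1}]}}

```text
time_s: 3.48
ee_pos: [0.5334, 0.2755, 0.3337]
tcp_rot: [0.651, 0.759, 0.001, -0.001]
force: [0.1, -1.5, -0.4]
width: 0.0875
```

>>> {"op": "apply_moves", "data": {"deltas": [{"dp": [0,0,0.025],"roll": -7,"grip": -1},{"dp": [0,0,0.025],"roll": -7,"grip": -1},{"dp": [0,0,0.025],"roll": -7,"grip": -1},{"dp": [0,0,0.01],"roll": -7,"grip": -1},{"dp": [0,0,0],"roll": 0,"grip": -1}]}}

```text
time_s: 3.9
ee_pos: [0.5333, 0.2696, 0.2463]
tcp_rot: [0.451, 0.893, -0.002, -0.001]
force: [-0.2, -0.2, 0.8]
width: 0.087
```

Run:
```python
from h import *
import json
c=eyes.get_calibration("wrist");im=eyes.capture("wrist");cv2.imwrite("pics/w2.png",im)
json.dump({k:np.array(v).tolist() for k,v in c.items()},open("w2.json","w"))
s=robot.sense();print(s["ee_pos"],s["tcp_rot"],s["q"])
hsv=cv2.cvtColor(im,cv2.COLOR_BGR2HSV)
for n,lo,hi,z in(("or",(4,160,120),(14,255,255),.0605),("brass",(15,100,90),(30,255,255),.02)):
    for ce,a,r in blobs(im[:240],lo,hi,80):
        b=cv2.boxPoints(r);W=np.array([onz(c,q,z)[:2] for q in b])
        e=[W[1]-W[0],W[2]-W[1]];e.sort(key=np.linalg.norm)
        print(n,ce,a,"centre",onz(c,r[0],z)[:2].round(4),"cen",onz(c,ce,z)[:2].round(4),"sizes",[np.linalg.norm(x).round(4) for x in e],"ang",np.degrees(np.arctan2(e[1][1],e[1][0])).round(1))
```

```text
[0.53373283 0.27028549 0.24827281] [ 0.4542326   0.89088213 -0.00091896 -0.00096299] [ 0.2509189   0.47230296 -1.06891437  1.48659526  0.41339602  1.42939562
 -0.20262066]
or [319.4893617  157.68085106] 94 centre [0.5243 0.2861] cen [0.5233 0.2878] sizes [np.float64(0.0068), np.float64(0.0313)] ang 109.9
brass [321.31418803 162.36581197] 2925 centre [0.533 0.278] cen [0.5325 0.2791] sizes [np.float64(0.0597), np.float64(0.111)] ang -51.9
```

View pics/w2.png

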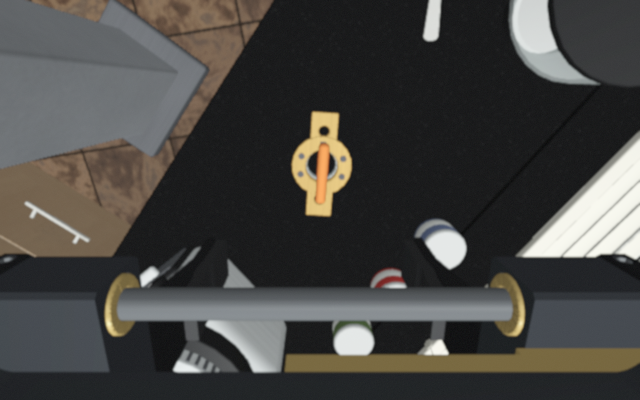

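Run:
```python
from h import *
import json
c={k:np.array(v) for k,v in json.load(open("w2.json")).items()};im=cv2.imread("pics/w2.png")
hsv=cv2.cvtColor(im,cv2.COLOR_BGR2HSV)
print(hsv[172,316:330].tolist());
for hi in(15,16,17,18):
    for ce,a,r in blobs(im[100:230,280:370],(4,130,120),(hi,255,255),60):
        W=np.array([onz(c,q+[280,100],.0605)[:2] for q in cv2.boxPoints(r)])
        e=[W[1]-W[0],W[2]-W[1]];e.sort(key=np.linalg.norm)
        print(hi,ce+[280,100],a,W.mean(0).round(4),[np.linalg.norm(x).round(4) for x in e],np.degrees(np.arctan2(e[1][1],e[1][0])).round(1))
```

```text
[[10, 168, 114], [13, 171, 177], [13, 163, 216], [14, 157, 234], [14, 155, 244], [14, 152, 249], [15, 151, 251], [14, 152, 251], [14, 154, 247], [14, 157, 239], [14, 163, 221], [12, 170, 181], [10, 156, 111], [0, 28, 55]]
15 [321.91100324 171.94174757] 618 [0.534 0.277] [np.float64(0.0109), np.float64(0.0574)] 122.2
16 [321.8798752  172.23712949] 641 [0.534  0.2769] [np.float64(0.0109), np.float64(0.0574)] 122.2
17 [321.86412214 172.67480916] 655 [0.534  0.2769] [np.float64(0.0109), np.float64(0.0575)] 122.2
18 [321.90433483 172.62032885] 669 [0.5343 0.2771] [np.float64(0.0112), np.float64(0.0575)] 123.9
```

Handle found at (0.534, 0.277), 10.9 × 57.4 mm (10 × 58 expected), heading about 123°. I'll descend and pinch.

>>> {"op": "apply_moves", "data": {"deltas": [{"dp": [0.0052,0.0042,0.03],"roll": 3,"grip": -1},{"dp": [0,0,0.035],"roll": 0,"grip": -1},{"dp": [0,0,0.035],"roll": 0,"grip": -1},{"dp": [0,0,0.03],"roll": 0,"grip": -1},{"dp": [0,0,0],"roll": 0,"grip": -1}]}}

```text
time_s: 4.37
ee_pos: [0.5327, 0.2758, 0.1151]
tcp_rot: [0.479, 0.878, -0.003, -0.002]
force: [-0.4, -0.9, -0.6]
width: 0.0872
```

Run:
```python
from h import *
s=robot.sense();print(s["ee_pos"],s["tcp_rot"],s["force"])
```

```text
[0.53274899 0.27577748 0.11506988] [ 0.47853925  0.87805992 -0.0028559  -0.00167806] [-0.35820739 -0.88392595 -0.55702457]
```

>>> {"op": "apply_moves", "data": {"deltas": [{"dp": [0.0,0.0015,0.03],"roll": 0,"grip": -1},{"dp": [0,0,0.028],"roll": 0,"grip": -1},{"dp": [0,0,0],"roll": 0,"grip": -1},{"dp": [0,0,0],"roll": 0,"grip": 0.2},{"dp": [0,0,0],"roll": 0,"grip": 0.5}], "squeeze": 25}}

```text
time_s: 4.78
ee_pos: [0.5369, 0.2794, 0.0645]
tcp_rot: [0.477, 0.879, 0.001, 0.001]
force: [0.4, 0.1, -0.1]
width: 0.0798
```

>>> {"op": "apply_moves", "data": {"deltas": [{"dp": [0,0,0],"roll": 0,"grip": 1},{"dp": [0,0,0],"roll": 0,"grip": 1},{"dp": [0,0,0],"roll": 0,"grip": 1},{"dp": [0,0,0],"roll": 0,"grip": 1},{"dp": [0,0,0],"roll": 0,"grip": 1}]}}

```text
time_s: 5.2
ee_pos: [0.5358, 0.2784, 0.0619]
tcp_rot: [0.477, 0.879, 0.0, 0.0]
force: [-0.0, -0.7, 0.6]
width: 0.0483
```

>>> {"op": "apply_moves", "data": {"deltas": [{"dp": [0,-0.002,0.006],"roll": 0,"grip": 1},{"dp": [0,0,0],"roll": 0,"grip": 1},{"dp": [0,0,0],"roll": 0,"grip": 1},{"dp": [0,0,0],"roll": 0,"grip": 1},{"dp": [0,0,0],"roll": 0,"grip": 1}]}}

```text
time_s: 5.62
ee_pos: [0.534, 0.2774, 0.0555]
tcp_rot: [0.477, 0.879, -0.0, -0.0]
force: [0.2, 0.3, -0.6]
width: 0.015
```

>>> {"op": "apply_moves", "data": {"deltas": [{"dp": [0,0,0],"roll": 0,"grip": 1},{"dp": [0,0,0],"roll": 0,"grip": 1},{"dp": [0,0,0],"roll": 0,"grip": 1},{"dp": [0,0,0],"roll": 0,"grip": 1}]}}

```text
time_s: 5.95
ee_pos: [0.5341, 0.2775, 0.0556]
tcp_rot: [0.477, 0.879, 0.0, 0.0]
force: [0.5, 1.4, -0.7]
width: 0.0097
```

Gripped: width is 9.7 mm on the 10 mm bar. I'll lift, turn, and look at the grinder once more from behind on the way.

>>> {"op": "apply_moves", "data": {"deltas": [{"dp": [0,0,-0.01],"roll": 0,"grip": 1},{"dp": [0,0,-0.02],"roll": 0,"grip": 1},{"dp": [0,0,-0.03],"roll": 0,"grip": 1},{"dp": [0,0,-0.03],"roll": 5,"grip": 1},{"dp": [0,0,-0.03],"roll": 7,"grip": 1}], "squeeze": 45}}

```text
time_s: 6.37
ee_pos: [0.5333, 0.2771, 0.1769]
tcp_rot: [0.567, 0.824, -0.0, -0.001]
force: [-0.1, -0.1, -2.9]
width: 0.0091
```

>>> {"op": "apply_moves", "data": {"deltas": [{"dp": [0,0,-0.035],"roll": 7,"grip": 1},{"dp": [0,0,-0.035],"roll": 7,"grip": 1},{"dp": [0,0,-0.035],"roll": 7,"grip": 1},{"dp": [0,0,-0.035],"roll": 7,"grip": 1},{"dp": [0,0,-0.03],"roll": 5,"grip": 1}]}}

```text
time_s: 6.78
ee_pos: [0.5332, 0.2775, 0.3487]
tcp_rot: [0.779, 0.628, 0.001, 0.0]
force: [0.6, 0.3, -3.0]
width: 0.0092
```

>>> {"op": "apply_moves", "data": {"deltas": [{"dp": [0,0,-0.02],"roll": 3.3,"grip": 1},{"dp": [-0.015,0.003,0],"roll": 0,"grip": 1},{"dp": [-0.03,0.006,0],"roll": 0,"grip": 1},{"dp": [-0.03,0.006,0],"roll": 0,"grip": 1},{"dp": [-0.03,0.006,0],"roll": 0,"grip": 1}]}}

```text
time_s: 7.2
ee_pos: [0.5257, 0.1698, 0.3657]
tcp_rot: [0.794, 0.608, -0.0, -0.0]
force: [0.3, 0.4, -3.2]
width: 0.0093
```

>>> {"op": "apply_moves", "data": {"deltas": [{"dp": [-0.03,0.006,0],"roll": 0,"grip": 1},{"dp": [-0.03,0.006,0],"roll": 0,"grip": 1},{"dp": [-0.03,0.006,0],"roll": 0,"grip": 1},{"dp": [-0.03,0.006,0],"roll": 0,"grip": 1},{"dp": [-0.03,0.006,0],"roll": 0,"grip": 1}]}}

```text
time_s: 7.62
ee_pos: [0.5153, 0.0168, 0.3659]
tcp_rot: [0.794, 0.608, -0.0, 0.0]
force: [1.4, -0.9, -3.6]
width: 0.0093
```

>>> {"op": "apply_moves", "data": {"deltas": [{"dp": [-0.03,0.006,0],"roll": 0,"grip": 1},{"dp": [-0.03,0.003,0],"roll": 0,"grip": 1},{"dp": [0,0,0],"roll": 0,"grip": 1},{"dp": [0,0,0],"roll": 0,"grip": 1}]}}

```text
time_s: 7.95
ee_pos: [0.5085, -0.0439, 0.3656]
tcp_rot: [0.795, 0.606, -0.0, -0.0]
force: [-0.6, 0.5, -2.7]
width: 0.0092
```

Run:
```python
from h import *
import json
c=eyes.get_calibration("wrist");im=eyes.capture("wrist");cv2.imwrite("pics/w3.png",im)
json.dump({k:np.array(v).tolist() for k,v in c.items()},open("w3.json","w"))
s=robot.sense();print(s["ee_pos"],s["tcp_rot"],s["q"],s["width"])
```

```text
[ 0.50875416 -0.04210235  0.36571067] [ 7.94642826e-01  6.07077201e-01 -1.15555343e-04 -1.94811753e-04] [ 0.70957998  0.09591044 -0.76421434  1.51697685  0.0661305   1.55571848
 -0.31940093] 0.009550309881000646
```

View pics/w3.png

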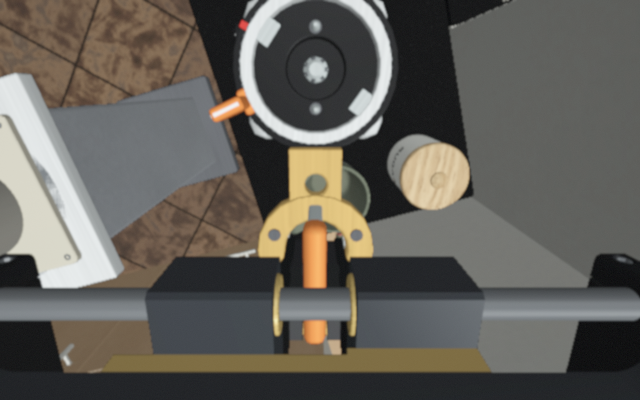

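The view shows pins at (316,25) and (316,108), with the held carrier's front ear hole at (316,184). I'll measure both in the same frame.

Run:
```python
from h import *
import json
c={k:np.array(v) for k,v in json.load(open("w3.json")).items()};im=cv2.imread("pics/w3.png")
g=cv2.cvtColor(im,cv2.COLOR_BGR2GRAY);hsv=cv2.cvtColor(im,cv2.COLOR_BGR2HSV)
def cen(x,y,r,f):
    t=f(g[y-r:y+r+1,x-r:x+r+1].astype(float));yy,xx=np.mgrid[-r:r+1,-r:r+1];return np.array([x+(xx*t).sum()/t.sum(),y+(yy*t).sum()/t.sum()])
P=[cen(316,y,10,lambda w:np.clip(w-75,0,None)) for y in(26,108)]
W=[onz(c,p,.160) for p in P];d=W[0]-W[1];print("pins",P,W,"mid",(W[0]+W[1])/2,"len",np.linalg.norm(d),"ang",np.degrees(np.arctan2(d[1],d[0])))
br=cv2.inRange(hsv,np.array((15,80,90)),np.array((32,255,255)))
# ear edges & hole
L=[];Rr=[]
for r in range(155,190,2):
    k=np.flatnonzero(br[r,270:360])+270;L.append((k[0],r));Rr.append((k[-1],r))
z=.33
def line(pts):
    w=np.array([onz(c,p,z)[:2] for p in pts]);m=w.mean(0);v=np.linalg.svd(w-m)[2][0];v*=np.sign(v[1]);return m,np.degrees(np.arctan2(v[1],v[0]))
mL,aL=line(L);mR,aR=line(Rr);print("ear edges ang",aL,aR,"width",np.linalg.norm(mR-mL))
m=cv2.bitwise_not(br)[165:205,296:338];n,l,st,ce=cv2.connectedComponentsWithStats(m)
for i in range(1,n): 
    if 100<st[i,4]<900:
        h=ce[i]+[296,165];H=onz(c,h,z);print("hole",h,st[i],H,"diam",st[i,2]/358*np.linalg.norm(H+c["R"].T@c["t"]))
top=np.argwhere(br[:,300:335])[:,0].min();E=onz(c,((L[0][0]+Rr[0][0])/2,top),z);print("ear end",top,E)
tcp=np.array([.50875,-.04210]);th=2*np.arctan2(.60708,.79464);u=np.array([np.cos(th),np.sin(th)]);v=np.array([np.sin(th),-np.cos(th)])
print("theta",np.degrees(th),"hole tool",(H[:2]-tcp)@u,(H[:2]-tcp)@v,"end",(E[:2]-tcp)@u)
# ring fit: outer/inner of light ring
m=((g>140)&(hsv[...,1]<50)).astype(np.uint8)
for b in blobs(im[:150,180:270],(3,140,120),(16,255,255),20):print("or",b[0]+[180,0],b[1],onz(c,b[0]+[180,0],.19))
```

```text
pins [array([315.48509663,  25.68271645]), array([315.53054221, 108.53548387])] [array([0.54341011, 0.08415103, 0.16      ]), array([0.52469782, 0.01592622, 0.16      ])] mid [0.53405396 0.05003862 0.16      ] len 0.07074443514106404 ang 74.66242670578306
ear edges ang 73.5994557711524 73.7739114174964 width 0.026683622048119478
hole [315.19512195 182.54006969] [  9   9  21  18 287] [ 0.5169015  -0.01023926  0.33      ] diam 0.010626086137421975
ear end 147 [0.52158476 0.00714065 0.33      ]
theta 74.75738229174216 hole tool 0.03288299811500134 -0.0005116701366635152 end 0.05088276865324777
or [234.45213849 106.20773931] 491 [0.45882341 0.03775745 0.19      ]
```

>>> {"op": "apply_moves", "data": {"deltas": [{"dp": [0.02,0,0],"roll": -1,"grip": 1},{"dp": [0.028,0.001,0],"roll": 0,"grip": 1},{"dp": [0.028,0,0],"roll": 0,"grip": 1},{"dp": [0.022,0,0],"roll": 0,"grip": 1},{"dp": [0,0,0.02],"roll": 0,"grip": 1}]}}

```text
time_s: 8.42
ee_pos: [0.5353, 0.0605, 0.3488]
tcp_rot: [0.786, 0.618, 0.003, 0.0]
force: [0.7, 0.7, -2.6]
width: 0.0095
```

>>> {"op": "apply_moves", "data": {"deltas": [{"dp": [0,0,0.03],"roll": 0,"grip": 1},{"dp": [0,0,0.03],"roll": 0,"grip": 1},{"dp": [0,0,0.03],"roll": 0,"grip": 1},{"dp": [0,0,0.025],"roll": 0,"grip": 1},{"dp": [0,0,0],"roll": 0,"grip": 1}]}}

```text
time_s: 8.83
ee_pos: [0.5318, 0.0534, 0.2261]
tcp_rot: [0.788, 0.615, -0.003, -0.002]
force: [-0.2, -0.3, -3.1]
width: 0.0091
```

Run:
```python
from h import *
import json
s=robot.sense();print(s["ee_pos"],s["tcp_rot"],s["force"],s["width"])
c=eyes.get_calibration("wrist");im=eyes.capture("wrist");cv2.imwrite("pics/w4.png",im)
json.dump({k:np.array(v).tolist() for k,v in c.items()},open("w4.json","w"))
cv2.imwrite("pics/w4c.png",cv2.resize(im[40:240,215:415],None,fx=3,fy=3,interpolation=cv2.INTER_CUBIC))
```

```text
[0.5317539  0.05343538 0.22606335] [ 0.78834615  0.6152209  -0.00286337 -0.00232247] [-0.15311874 -0.28865988 -3.09537402] 0.009147664057803557
```

View pics/w4c.png

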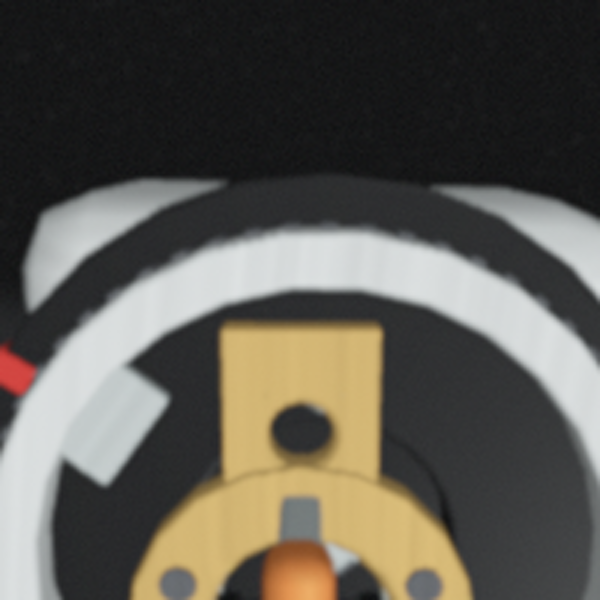

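The front hole is at crop (302,430), with the pin glinting at its upper right edge. So the carrier must shift about 3 mm in +y of the tool, which matches the pose shortfall.

>>> {"op": "apply_moves", "data": {"deltas": [{"dp": [0,0.003,0.006],"roll": 0,"grip": 1},{"dp": [0,0,0],"roll": 0,"grip": 1},{"dp": [0,0,0],"roll": 0,"grip": 1},{"dp": [0,0,0],"roll": 0,"grip": 1}]}}

```text
time_s: 9.22
ee_pos: [0.5381, 0.0519, 0.2257]
tcp_rot: [0.789, 0.614, 0.001, 0.0]
force: [0.3, 0.1, -2.8]
width: 0.0093
```

```bash
cat > look.py <<'E'
from h import *
import sys
s=robot.sense();c=eyes.get_calibration("wrist");im=eyes.capture("wrist");n=sys.argv[1]
r=s["tcp_rot"];th=2*np.arctan2(r[1],r[0]);u=np.array([np.cos(th),np.sin(th)]);v=np.array([np.sin(th),-np.cos(th)]);t=s["ee_pos"]
print(np.round(t,4),np.round(r,4),np.degrees(th).round(2),np.round(s["force"],1),np.round(s["wrist_torque"],2),round(s["width"],4))
d=np.array([.5342,.0502])-t[:2];print("pins' mid from TCP in tool u,v",(d@u).round(4),(d@v).round(4))
for k in(1,-1):
    P=t+np.r_[.036*k*u,-.0436+.008];print("ear",k,proj(c,P).round(1))
print("pin exp",proj(c,np.r_[np.array([.5342,.0502])+.036*u,.162]).round(1))
cv2.imwrite(f"pics/{n}.png",im);cv2.imwrite(f"pics/{n}c.png",cv2.resize(im[140:230,265:365],None,fx=6,fy=6,interpolation=cv2.INTER_CUBIC))
E
python3 look.py w5
```

```text
[0.5381 0.0519 0.2257] [7.892e-01 6.142e-01 7.000e-04 5.000e-04] 75.79 [ 0.3  0.1 -2.8] [-0.05 -0.13 -0.01] 0.0093
pins' mid from TCP in tool u,v -0.0026 -0.0033
ear 1 [316.8 180.2]
ear -1 [316.6 304.3]
pin exp [310.7 172.6]
```

View pics/w5c.png

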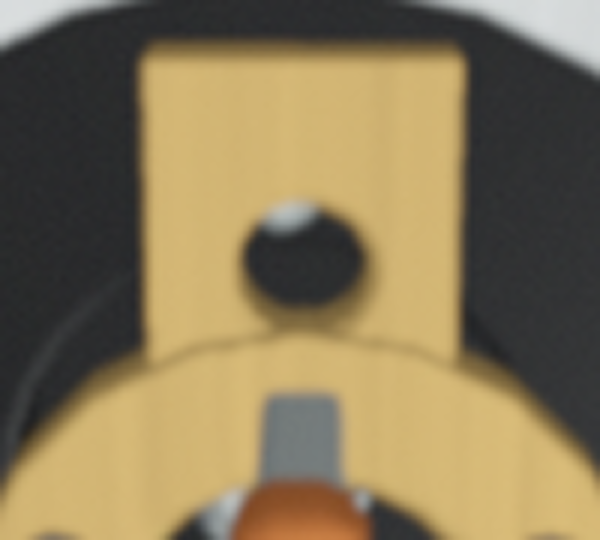

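>>> {"op": "apply_moves", "data": {"deltas": [{"dp": [-0.0013,-0.0019,0.004],"roll": 0.5,"grip": 1},{"dp": [0,0,0],"roll": 0,"grip": 1},{"dp": [0,0,0],"roll": 0,"grip": 1},{"dp": [0,0,0],"roll": 0,"grip": 1},{"dp": [0,0,0],"roll": 0,"grip": 1}]}}

```text
time_s: 9.68
ee_pos: [0.5354, 0.0508, 0.2206]
tcp_rot: [0.792, 0.611, 0.0, 0.0]
force: [-0.5, 0.8, -2.6]
width: 0.009
```

```bash
python3 look.py w6
```

```text
[0.5354 0.0508 0.2206] [0.7919 0.6107 0.     0.    ] 75.28 [-0.5  0.8 -2.6] [-0.01 -0.15  0.01] 0.009
pins' mid from TCP in tool u,v -0.0009 -0.001
ear 1 [316.9 180.1]
ear -1 [316.7 304.2]
pin exp [314.9 171.6]
```

View pics/w6c.png

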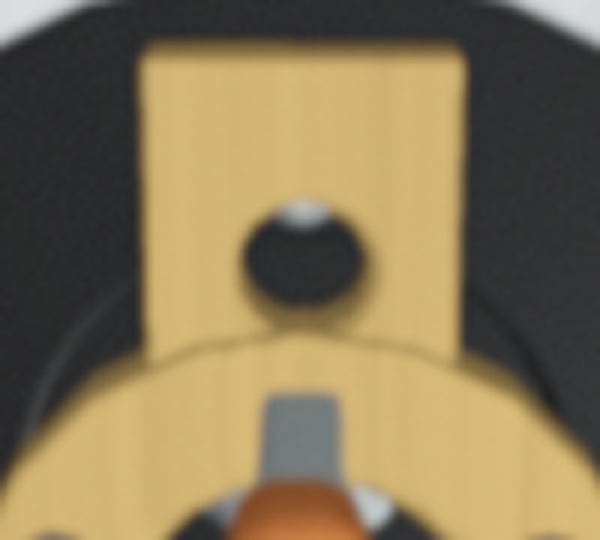

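Now centred laterally, and the pin is where it should be along the ears (row 171). I'll lower with force checks.

>>> {"op": "apply_moves", "data": {"deltas": [{"dp": [0,0,0.005],"roll": 0,"grip": 1},{"dp": [0,0,0.005],"roll": 0,"grip": 1},{"dp": [0,0,0.003],"roll": 0,"grip": 1},{"dp": [0,0,0.003],"roll": 0,"grip": 1},{"dp": [0,0,0],"roll": 0,"grip": 1}]}}

```text
time_s: 10.15
ee_pos: [0.5351, 0.051, 0.2039]
tcp_rot: [0.792, 0.611, -0.0, -0.0]
force: [-0.1, 1.5, -4.2]
width: 0.0094
```

>>> {"op": "apply_moves", "data": {"deltas": [{"dp": [0,0,0],"roll": 0,"grip": 1}]}}

```text
time_s: 10.23
ee_pos: [0.5352, 0.0509, 0.2043]
tcp_rot: [0.792, 0.611, -0.0, -0.0]
force: [0.6, -0.2, -3.1]
width: 0.0094
```

>>> {"op": "apply_moves", "data": {"deltas": [{"dp": [0,0,0.003],"roll": 0,"grip": 1},{"dp": [0,0,0.003],"roll": 0,"grip": 1},{"dp": [0,0,0.002],"roll": 0,"grip": 1},{"dp": [0,0,0],"roll": 0,"grip": 1},{"dp": [0,0,0],"roll": 0,"grip": 1}]}}

```text
time_s: 10.65
ee_pos: [0.5355, 0.0512, 0.1965]
tcp_rot: [0.792, 0.611, 0.0, -0.0]
force: [2.7, 3.7, -2.6]
width: 0.0092
```

>>> {"op": "apply_moves", "data": {"deltas": [{"dp": [0,0,0.0015],"roll": 0,"grip": 1},{"dp": [0,0,0.0015],"roll": 0,"grip": 1},{"dp": [0,0,0],"roll": 0,"grip": 1}]}}

```text
time_s: 10.9
ee_pos: [0.5359, 0.0515, 0.1939]
tcp_rot: [0.792, 0.611, 0.001, 0.0]
force: [2.9, 5.1, -0.6]
width: 0.0096
```

>>> {"op": "apply_moves", "data": {"deltas": [{"dp": [0.0012,0,0.001],"roll": 0,"grip": 1},{"dp": [0,0,0.001],"roll": 0,"grip": 1},{"dp": [0,0,0],"roll": 0,"grip": 1},{"dp": [0,0,0],"roll": 0,"grip": 1}]}}

```text
time_s: 11.23
ee_pos: [0.5364, 0.0516, 0.1935]
tcp_rot: [0.792, 0.611, 0.001, 0.001]
force: [-2.5, -0.1, 14.3]
width: 0.0093
```

Contact is firm at the predicted height (0.1935 vs 0.1936). I'll release and rise.

>>> {"op": "apply_moves", "data": {"deltas": [{"dp": [0,0,0],"roll": 0,"grip": 0.6},{"dp": [0,0,0],"roll": 0,"grip": 0.4},{"dp": [0,0,0],"roll": 0,"grip": 0.2},{"dp": [0,0,0],"roll": 0,"grip": 0},{"dp": [0,0,0],"roll": 0,"grip": 0}]}}

```text
time_s: 11.65
ee_pos: [0.5354, 0.0516, 0.1913]
tcp_rot: [0.792, 0.611, -0.0, -0.0]
force: [-0.6, -0.6, 0.4]
width: 0.0349
```

>>> {"op": "apply_moves", "data": {"deltas": [{"dp": [0,0,-0.01],"roll": 0,"grip": 0},{"dp": [0,0,-0.02],"roll": 0,"grip": 0},{"dp": [0,0,-0.03],"roll": 0,"grip": 0},{"dp": [0,0,-0.03],"roll": 0,"grip": 0},{"dp": [0,0,-0.03],"roll": 0,"grip": 0}]}}

```text
time_s: 12.07
ee_pos: [0.5352, 0.052, 0.3136]
tcp_rot: [0.792, 0.611, -0.0, 0.0]
force: [0.4, -0.3, -0.1]
width: 0.0434
```

>>> {"op": "apply_moves", "data": {"deltas": [{"dp": [-0.03,-0.005,-0.02],"roll": 0,"grip": 0},{"dp": [-0.03,-0.005,-0.02],"roll": 0,"grip": 0},{"dp": [-0.02,-0.005,0],"roll": 0,"grip": 0},{"dp": [0,0,0],"roll": 0,"grip": 0},{"dp": [0,0,0],"roll": 0,"grip": 0}]}}

```text
time_s: 12.48
ee_pos: [0.5005, -0.0226, 0.3524]
tcp_rot: [0.793, 0.61, 0.0, 0.001]
force: [-0.0, 0.5, 0.3]
width: 0.0437
```

```bash
python3 look.py w7
python3 - <<'E'
from h import *
c=eyes.get_calibration("wrist");im=cv2.imread("pics/w7.png");cv2.imwrite("pics/w7d.png",cv2.resize(im[0:240,160:480],None,fx=2.4,fy=2.4,interpolation=cv2.INTER_CUBIC))
for b in blobs(im[:250],(4,130,120),(15,255,255),50):
    W=np.array([onz(c,q,.1985)[:2] for q in cv2.boxPoints(b[2])]);e=[W[1]-W[0],W[2]-W[1]];e.sort(key=np.linalg.norm)
    print(b[0],b[1],"z.1985",W.mean(0).round(4),"z.196",onz(c,b[2][0],.196)[:2].round(4),[np.linalg.norm(x).round(4) for x in e],np.degrees(np.arctan2(e[1][1],e[1][0])).round(1))
E
```

```text
[ 0.5005 -0.0226  0.3524] [7.926e-01 6.097e-01 1.000e-04 7.000e-04] 75.14 [-0.   0.5  0.3] [-0.02 -0.07  0.  ] 0.0437
pins' mid from TCP in tool u,v 0.079 0.0139
ear 1 [316.8 180.1]
ear -1 [316.6 304.1]
pin exp [331.8  45.5]
[333.86845169  89.62281723] 859 z.1985 [0.5344 0.0509] z.196 [0.5348 0.0516] [np.float64(0.0091), np.float64(0.0563)] -103.6
[247.41618497 128.02119461] 519 z.1985 [0.4557 0.0402] z.196 [0.4553 0.0402] [np.float64(0.022), np.float64(0.033)] 8.6
```

View pics/w7d.png

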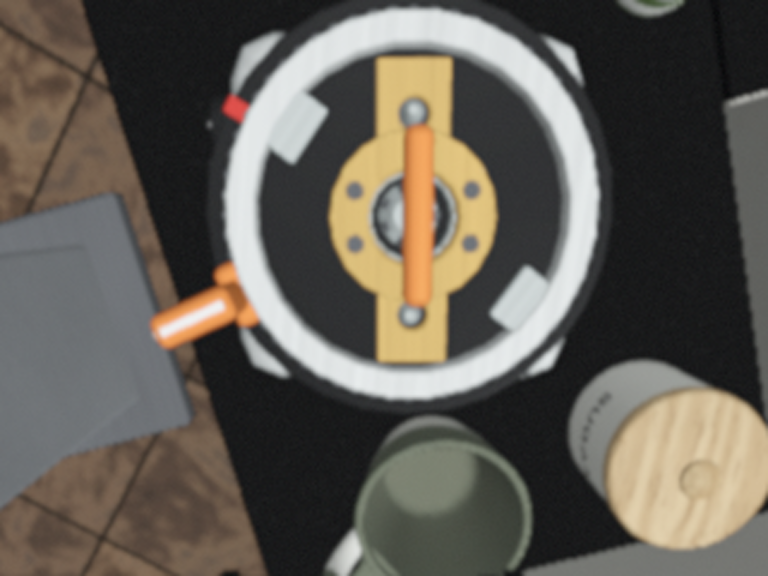

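Seated: both pins show through both ear holes, and the handle is at (0.534, 0.051), heading 76° vs 74.7°. Now I'll locate the tab's white line at crop ~(193,318).

Run:
```python
from h import *
c=eyes.get_calibration("wrist");im=cv2.imread("pics/w7.png")
h=cv2.cvtColor(im,cv2.COLOR_BGR2HSV)[115:150,215:262];m=((h[...,1]<90)&(h[...,2]>150)).astype(np.uint8)
n,l,st,ce=cv2.connectedComponentsWithStats(m)
for i in range(1,n):
    if st[i,4]>15:
        p=np.argwhere(l==i)[:,::-1].astype(np.float32)+[215,115];W=np.array([onz(c,q,.196)[:2] for q in p]);k=W.mean(0);v=np.linalg.svd(W-k)[2][0]
        r=k-[.5347,.0509];print(ce[i]+[215,115],st[i,4],k,"len",np.ptp((W-k)@v),"ang",np.degrees(np.arctan2(v[1],v[0])),"r",np.hypot(*r),"head",np.degrees(np.arctan2(r[1],r[0]))%360)
```

```text
[239.40740741 132.35802469] 162 [0.45191603 0.03875008] len 0.025041369157075583 ang -170.54697370229312 r 0.08367082059010954 head 188.34949872655642
```

>>> {"op": "apply_moves", "data": {"deltas": [{"dp": [0.0195,-0.029,0],"roll": 0,"grip": 0},{"dp": [0.0195,-0.029,0],"roll": 0,"grip": 0},{"dp": [0,0,0],"roll": 6.7,"grip": 0},{"dp": [0,0,0],"roll": 6.7,"grip": 0},{"dp": [0,0,0],"roll": 6.7,"grip": 0}]}}

```text
time_s: 12.95
ee_pos: [0.4543, 0.0327, 0.3516]
tcp_rot: [0.887, 0.462, -0.0, 0.0]
force: [0.7, -0.1, -0.4]
width: 0.0433
```

>>> {"op": "apply_moves", "data": {"deltas": [{"dp": [0,0,0],"roll": 6.7,"grip": 0},{"dp": [0,0,0],"roll": 6.7,"grip": 0},{"dp": [0,0,0],"roll": 6.7,"grip": 0},{"dp": [0,0,0],"roll": 6.7,"grip": 0},{"dp": [0,0,0],"roll": 6.7,"grip": 0}]}}

```text
time_s: 13.37
ee_pos: [0.4546, 0.0323, 0.3514]
tcp_rot: [0.982, 0.187, -0.0, -0.0]
force: [-0.1, -0.0, 0.2]
width: 0.0433
```

>>> {"op": "apply_moves", "data": {"deltas": [{"dp": [0,0,0],"roll": 6.7,"grip": 0},{"dp": [0,0,0],"roll": 0,"grip": 0},{"dp": [0,0,0],"roll": 0,"grip": 0},{"dp": [0,0,0],"roll": 0,"grip": 0}]}}

```text
time_s: 13.7
ee_pos: [0.4546, 0.0315, 0.3515]
tcp_rot: [0.991, 0.133, -0.0, -0.0]
force: [0.8, -0.2, 0.6]
width: 0.0436
```

```bash
cat > st.py <<'E'
from h import *
s=robot.sense();r=s["tcp_rot"];th=2*np.arctan2(r[1],r[0]);t=s["ee_pos"];C=np.array([.5347,.0509])
d=t[:2]-C;print(np.round(t,4),"th",np.degrees(th).round(2),"r",np.hypot(*d).round(4),"head",np.round(np.degrees(np.arctan2(d[1],d[0]))%360,2),"q",np.round(s["q"],2),"F",np.round(s["force"],1),"w",round(s["width"],4))
E
python3 st.py
```

```text
[0.4546 0.0315 0.3515] th 15.28 r 0.0824 head 193.6 q [ 0.74 -0.06 -0.85  1.66 -0.05  1.52 -1.41] F [ 0.8 -0.2  0.6] w 0.0436
```

The tab is actually at heading 188.5° (joint about 0.1), r = 83.7 mm. Joint 7 would run near its limit this way round, so I'll take the half-turned grasp (heading 189°).

>>> {"op": "apply_moves", "data": {"deltas": [{"dp": [0,0,0],"roll": -6.95,"grip": 0},{"dp": [0,0,0],"roll": -6.95,"grip": 0},{"dp": [0,0,0],"roll": -6.95,"grip": 0},{"dp": [0,0,0],"roll": -6.95,"grip": 0},{"dp": [0,0,0],"roll": -6.95,"grip": 0}]}}

```text
time_s: 14.12
ee_pos: [0.4546, 0.0312, 0.3515]
tcp_rot: [0.905, 0.425, -0.0, -0.0]
force: [1.3, 0.0, -0.2]
width: 0.0438
```

>>> {"op": "apply_moves", "data": {"deltas": [{"dp": [0,0,0],"roll": -6.95,"grip": 0},{"dp": [0,0,0],"roll": -6.95,"grip": 0},{"dp": [0,0,0],"roll": -6.95,"grip": 0},{"dp": [0,0,0],"roll": -6.95,"grip": 0},{"dp": [0,0,0],"roll": -6.95,"grip": 0}]}}

```text
time_s: 14.53
ee_pos: [0.4546, 0.0312, 0.3515]
tcp_rot: [0.737, 0.676, -0.0, -0.0]
force: [-0.5, 0.1, 0.5]
width: 0.0436
```

>>> {"op": "apply_moves", "data": {"deltas": [{"dp": [0,0,0],"roll": -6.95,"grip": 0},{"dp": [0,0,0],"roll": -6.95,"grip": 0},{"dp": [0,0,0],"roll": -6.95,"grip": 0},{"dp": [0,0,0],"roll": -6.95,"grip": 0},{"dp": [0,0,0],"roll": -6.95,"grip": 0}]}}

```text
time_s: 14.95
ee_pos: [0.4546, 0.0312, 0.3515]
tcp_rot: [0.502, 0.865, -0.0, -0.0]
force: [0.5, 0.2, -0.0]
width: 0.0434
```

>>> {"op": "apply_moves", "data": {"deltas": [{"dp": [0,0,0],"roll": -6.95,"grip": 0},{"dp": [0,0,0],"roll": -6.95,"grip": 0},{"dp": [0,0,0],"roll": -6.95,"grip": 0},{"dp": [0,0,0],"roll": -6.95,"grip": 0},{"dp": [0,0,0],"roll": -6.95,"grip": 0}]}}

```text
time_s: 15.37
ee_pos: [0.4546, 0.0312, 0.3515]
tcp_rot: [0.22, 0.975, 0.0, -0.0]
force: [-0.2, -0.1, -0.4]
width: 0.0435
```

>>> {"op": "apply_moves", "data": {"deltas": [{"dp": [0,0,0],"roll": -6.95,"grip": 0},{"dp": [0,0,0],"roll": -6.95,"grip": 0},{"dp": [0,0,0],"roll": -6.95,"grip": 0},{"dp": [0,0,0],"roll": -6.95,"grip": 0},{"dp": [0,0,0],"roll": -6.95,"grip": 0}]}}

```text
time_s: 15.78
ee_pos: [0.4546, 0.0312, 0.3515]
tcp_rot: [-0.081, 0.997, 0.0, -0.0]
force: [-0.7, 0.7, -0.6]
width: 0.0437
```

>>> {"op": "apply_moves", "data": {"deltas": [{"dp": [0.001,0.0078,0],"roll": 0,"grip": 0},{"dp": [0,0,0],"roll": 0,"grip": 0},{"dp": [0,0,0],"roll": 0,"grip": 0},{"dp": [0,0,0],"roll": 0,"grip": 0}]}}

```text
time_s: 16.12
ee_pos: [0.4524, 0.0386, 0.3516]
tcp_rot: [-0.075, 0.997, -0.0, 0.0]
force: [-0.9, 0.9, 0.0]
width: 0.0439
```

```bash
python3 st.py
```

```text
[0.4524 0.0386 0.3516] th 188.63 r 0.0832 head 188.47 q [ 0.62 -0.06 -0.75  1.67 -0.04  1.52  1.59] F [-0.9  0.9  0. ] w 0.0439
```

Well placed. I'll descend by 0.162 and close gently.

>>> {"op": "apply_moves", "data": {"deltas": [{"dp": [0,0,0.035],"roll": 0,"grip": 0},{"dp": [0,0,0.035],"roll": 0,"grip": 0},{"dp": [0,0,0.035],"roll": 0,"grip": 0},{"dp": [0,0,0.025],"roll": 0,"grip": 0},{"dp": [0,0,0],"roll": 0,"grip": 0}]}}

```text
time_s: 16.53
ee_pos: [0.4499, 0.0379, 0.2171]
tcp_rot: [-0.075, 0.997, 0.0, -0.004]
force: [-0.8, 0.5, 0.5]
width: 0.0437
```

>>> {"op": "apply_moves", "data": {"deltas": [{"dp": [0,0,0.012],"roll": 0,"grip": 0},{"dp": [0,0,0.012],"roll": 0,"grip": 0},{"dp": [0,0,0.007],"roll": 0,"grip": 0},{"dp": [0,0,0],"roll": 0,"grip": 0},{"dp": [0,0,0],"roll": 0,"grip": 0}]}}

```text
time_s: 16.95
ee_pos: [0.4528, 0.0384, 0.1915]
tcp_rot: [-0.076, 0.997, 0.0, 0.0]
force: [-0.3, -0.2, 0.3]
width: 0.0435
```

>>> {"op": "apply_moves", "data": {"deltas": [{"dp": [0,0,0],"roll": 0,"grip": 0.3},{"dp": [0,0,0],"roll": 0,"grip": 0.5},{"dp": [0,0,0],"roll": 0,"grip": 0.7},{"dp": [0,0,0],"roll": 0,"grip": 1},{"dp": [0,0,0],"roll": 0,"grip": 1}], "squeeze": 20}}

```text
time_s: 17.37
ee_pos: [0.4525, 0.0384, 0.1908]
tcp_rot: [-0.076, 0.997, -0.0, 0.0]
force: [-0.2, -0.4, 0.4]
width: 0.0186
```

>>> {"op": "apply_moves", "data": {"deltas": [{"dp": [0,0,0],"roll": 0,"grip": 1},{"dp": [0,0,0],"roll": 0,"grip": 1}]}}

```text
time_s: 17.53
ee_pos: [0.4525, 0.0382, 0.1907]
tcp_rot: [-0.076, 0.997, -0.0, 0.0]
force: [-1.0, 0.2, 1.9]
width: 0.012
```

```bash
python3 st.py
```

```text
[0.4525 0.0382 0.1907] th 188.72 r 0.0832 head 188.76 q [ 0.59  0.04 -0.78  1.93  0.03  1.18  1.52] F [-1.   0.2  1.9] w 0.012
```

Gripped at 12.0 mm. I'll turn the collar in 3° chords.

>>> {"op": "apply_moves", "data": {"deltas": [{"dp": [-0.0001,0.0043,0],"roll": 3,"grip": 1},{"dp": [-0.0001,0.0043,0],"roll": 3,"grip": 1},{"dp": [-0.0001,0.0043,0],"roll": 3,"grip": 1},{"dp": [-0.0001,0.0043,0],"roll": 3,"grip": 1},{"dp": [-0.0001,0.0043,0],"roll": 3,"grip": 1}], "squeeze": 25}}

```text
time_s: 17.95
ee_pos: [0.4521, 0.0596, 0.1907]
tcp_rot: [0.056, 0.998, -0.0, 0.0]
force: [0.7, -2.3, 1.5]
width: 0.0118
```

```bash
python3 st.py
```

```text
[0.4521 0.0596 0.1907] th 173.58 r 0.0831 head 173.96 q [ 0.56  0.05 -0.8   1.92  0.04  1.18  1.21] F [ 0.7 -2.3  1.5] w 0.0118
```

>>> {"op": "apply_moves", "data": {"deltas": [{"dp": [-0.0001,0.0043,0],"roll": 3,"grip": 1},{"dp": [-0.0001,0.0043,0],"roll": 3,"grip": 1},{"dp": [-0.0001,0.0043,0],"roll": 3,"grip": 1},{"dp": [-0.0001,0.0043,0],"roll": 3,"grip": 1},{"dp": [-0.0001,0.0043,0],"roll": 3,"grip": 1}]}}

```text
time_s: 18.37
ee_pos: [0.4572, 0.0807, 0.1907]
tcp_rot: [0.186, 0.983, -0.0, 0.0]
force: [0.4, -2.0, 1.5]
width: 0.0115
```

>>> {"op": "apply_moves", "data": {"deltas": [{"dp": [-0.0001,0.0043,0],"roll": 3,"grip": 1},{"dp": [-0.0001,0.0043,0],"roll": 3,"grip": 1},{"dp": [-0.0001,0.0043,0],"roll": 3,"grip": 1},{"dp": [-0.0001,0.0043,0],"roll": 3,"grip": 1},{"dp": [-0.0001,0.0043,0],"roll": 3,"grip": 1}]}}

```text
time_s: 18.78
ee_pos: [0.4675, 0.0997, 0.1907]
tcp_rot: [0.312, 0.95, -0.0, 0.0]
force: [-0.3, -1.1, 1.4]
width: 0.0119
```

```bash
python3 st.py
```

```text
[0.4675 0.0997 0.1907] th 143.61 r 0.083 head 144.03 q [ 0.47  0.11 -0.81  1.87  0.09  1.19  0.57] F [-0.3 -1.1  1.4] w 0.0119
```

>>> {"op": "apply_moves", "data": {"deltas": [{"dp": [-0.0001,0.0029,0],"roll": 2,"grip": 1},{"dp": [-0.0001,0.0029,0],"roll": 2,"grip": 1},{"dp": [0,0.0029,0],"roll": 2,"grip": 1},{"dp": [0,0.0029,0],"roll": 2,"grip": 1},{"dp": [0,0,0],"roll": 0,"grip": 1}]}}

```text
time_s: 19.2
ee_pos: [0.4752, 0.1088, 0.1907]
tcp_rot: [0.377, 0.926, 0.0, 0.0]
force: [2.5, 1.8, -0.6]
width: 0.0119
```

>>> {"op": "apply_moves", "data": {"deltas": [{"dp": [0,0.0015,0],"roll": 1,"grip": 1},{"dp": [0,0.0015,0],"roll": 1,"grip": 1},{"dp": [0,0,0],"roll": 0,"grip": 1},{"dp": [0,0,0],"roll": 0,"grip": 1}]}}

```text
time_s: 19.53
ee_pos: [0.4766, 0.1102, 0.1906]
tcp_rot: [0.393, 0.92, -0.001, -0.0]
force: [-1.9, -3.2, 5.1]
width: 0.0118
```

```bash
python3 st.py
```

```text
[0.4766 0.1102 0.1906] th 133.73 r 0.083 head 134.43 q [ 0.43  0.14 -0.8   1.85  0.11  1.2   0.36] F [-1.9 -3.2  5.1] w 0.0118
```

>>> {"op": "apply_moves", "data": {"deltas": [{"dp": [0,0.0015,0],"roll": 1,"grip": 1},{"dp": [0,0.001,0],"roll": 0,"grip": 1},{"dp": [0,0,0],"roll": 0,"grip": 1},{"dp": [0,0,0],"roll": 0,"grip": 1}]}}

```text
time_s: 19.87
ee_pos: [0.4769, 0.1103, 0.1905]
tcp_rot: [0.401, 0.916, -0.003, -0.001]
force: [-14.0, -8.9, 14.7]
width: 0.012
```

```bash
python3 st.py
```

```text
[0.4769 0.1103 0.1905] th 132.67 r 0.0829 head 134.26 q [ 0.43  0.15 -0.8   1.84  0.12  1.2   0.34] F [-14.   -8.9  14.7] w 0.012
```

End stop reached (16 N resisting, no further travel). I'll release and rise, then look.

>>> {"op": "apply_moves", "data": {"deltas": [{"dp": [0,0,0],"roll": 0,"grip": 0.6},{"dp": [0,-0.001,0],"roll": 0,"grip": 0.4},{"dp": [0,-0.001,0],"roll": 0,"grip": 0.2},{"dp": [0,0,0],"roll": 0,"grip": 0},{"dp": [0,0,0],"roll": 0,"grip": 0}]}}

```text
time_s: 20.28
ee_pos: [0.4772, 0.111, 0.1904]
tcp_rot: [0.401, 0.916, 0.0, -0.0]
force: [0.5, 0.2, 1.0]
width: 0.0363
```

>>> {"op": "apply_moves", "data": {"deltas": [{"dp": [0,0,-0.01],"roll": 0,"grip": 0},{"dp": [0,0,-0.02],"roll": 0,"grip": 0},{"dp": [0,0,-0.03],"roll": 0,"grip": 0},{"dp": [0,0,-0.035],"roll": 0,"grip": 0},{"dp": [0,0,-0.035],"roll": 0,"grip": 0}]}}

```text
time_s: 20.7
ee_pos: [0.4767, 0.1111, 0.3227]
tcp_rot: [0.401, 0.916, 0.0, -0.0]
force: [0.2, 0.8, 0.5]
width: 0.0436
```

>>> {"op": "apply_moves", "data": {"deltas": [{"dp": [-0.02,0.03,-0.02],"roll": 0,"grip": 0},{"dp": [-0.02,0.03,-0.02],"roll": 0,"grip": 0},{"dp": [-0.02,0.03,0],"roll": 0,"grip": 0},{"dp": [-0.02,0.0,0],"roll": 0,"grip": 0},{"dp": [-0.02,0,0],"roll": 0,"grip": 0}]}}

```text
time_s: 21.12
ee_pos: [0.6124, 0.0994, 0.3603]
tcp_rot: [0.4, 0.917, 0.001, -0.001]
force: [-0.1, 0.2, -0.4]
width: 0.0437
```

>>> {"op": "apply_moves", "data": {"deltas": [{"dp": [-0.02,0,0],"roll": 0,"grip": 0},{"dp": [0,0,0],"roll": 0,"grip": 0},{"dp": [0,0,0],"roll": 0,"grip": 0}]}}

```text
time_s: 21.37
ee_pos: [0.6252, 0.083, 0.3605]
tcp_rot: [0.402, 0.916, 0.0, -0.0]
force: [0.0, 1.0, -0.1]
width: 0.0433
```

```bash
python3 st.py
python3 - <<'E'
from h import *
c=eyes.get_calibration("wrist");im=eyes.capture("wrist");cv2.imwrite("pics/w8.png",im)
for n,z in(("tab",.196),("handle",.1985)):
  P=np.array([.5347-.083*np.cos(np.radians(45.5)),.0509+.083*np.sin(np.radians(45.5)),.196]) if n=="tab" else np.array([.5347,.0509,.1985]);print(n,"expected",proj(c,P))
for b in blobs(im[:250],(4,130,120),(15,255,255),50):
    W=np.array([onz(c,q,.1985)[:2] for q in cv2.boxPoints(b[2])]);e=[W[1]-W[0],W[2]-W[1]];e.sort(key=np.linalg.norm)
    print(b[0],b[1],W.mean(0).round(4),[np.linalg.norm(x).round(4) for x in e],np.degrees(np.arctan2(e[1][1],e[1][0])).round(1))
hh=cv2.cvtColor(im,cv2.COLOR_BGR2HSV);p=proj(c,np.array([.5347-.0582,.0509+.0592,.196])).astype(int);x,y=np.clip(p,[30,30],[609,369])
m=((hh[y-25:y+25,x-25:x+25,1]<90)&(hh[y-25:y+25,x-25:x+25,2]>150)).astype(np.uint8);n,l,st,ce=cv2.connectedComponentsWithStats(m)
for i in range(1,n):
    if st[i,4]>15: k=onz(c,ce[i]+[x-25,y-25],.196)[:2];r=k-[.5347,.0509];print("white",ce[i]+[x-25,y-25],st[i,4],k,np.hypot(*r),np.degrees(np.arctan2(r[1],r[0])))
a=im[0:300,:];s=eyes.capture("scene")[110:290,210:490]
cv2.imwrite("pics/fin.png",np.vstack([a,cv2.resize(s,(640,300))[:300]]))
E
```

```text
[0.6252 0.083  0.3605] th 132.64 r 0.096 head 19.54 q [ 0.33  0.41 -0.77  1.21  0.28  1.63  0.36] F [ 0.   1.  -0.1] w 0.0433
tab expected [199.05637713  36.13831013]
handle expected [210.65610007 143.0032658 ]
[203.95535714  42.12321429] 560 [0.4828 0.1135] [np.float64(0.0243), np.float64(0.033)] -43.9
[211.60680272 142.86938776] 735 [0.5354 0.0513] [np.float64(0.0101), np.float64(0.057)] 75.9
white [197.81460674  35.40449438] 178 [0.47549207 0.10986452] 0.08356071914869481 135.1180172511337
white [214.5  60. ] 16 [0.49614813 0.10447647] 0.06600518532420696 125.737555398105
```

View pics/fin.png

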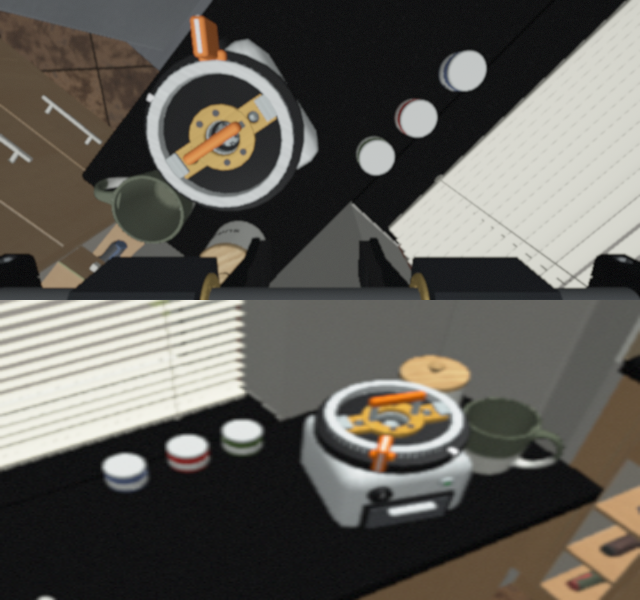

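The lugs are over both ears, the tab stands over the red mark (heading 135.1°, joint about 1.04), and the bystanders look unmoved. I'll hand it in.

```bash
python3 -c "
from cell import robot
print(robot.job_done())"
```

```text
the job is handed in; nothing more can be done
None
```

I seated the burr carrier over both pins, turned the lock collar clockwise to its end stop, let go, and handed the job in at about 21 s of the 64 s allowed.

**Last checks**
- **Carrier:** After the first release both pins showed through the ear holes. Contact came at the predicted height (0.1935 m against 0.1936 m). After locking, the handle measured (0.535, 0.051), within about 1–2 mm of the pins' midpoint. Its heading was 75.9° against 74.7° for the pins.
- **Collar:** The tab ended at heading 135.1°, about 1.04 rad by my estimate, which is over the 0.99 needed. The end stop resisted with about 16 N, and the lugs lie over both ears.
- **Surroundings:** The gripper was clear, with no force beyond noise. The mug, canister and jars looked unmoved. The teaspoon was out of frame apart from its tip in the last picture, so I did not check it directly, but nothing came near it.

**Disagreements**
- **Collar start:** The tab stood at about 0.1 rad instead of 0 when I measured it after seating the carrier. I don't know whether it started there or was nudged.
- **Carrier in the gripper:** Near and far wrist views differed by about 3 mm on where the carrier sat along the ears. I settled it by lining up the front hole and its pin in one close view. A side force of about 6 N on the pins during lowering went away after a 1 mm shift.

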